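# Dock the tin behind its spring stop

## Robot

A 6-joint arm with a two-finger parallel gripper is mounted at the origin on the work surface. World frame = base frame: x ahead of the robot, y to its left, z up, the work surface at z = 0. Lengths are in m, angles in degrees, forces in N, time in s.
With the tool pointing down it reaches from about 0.25 to 0.775 m from the base axis. Payload 4 kg.
Tool frame: the origin (TCP) lies midway between the tips of the shut fingers; the grasp point (between the pads) lies 19 mm behind it; x points along the fingers, z is the direction in which the jaws open and shut, and the axes are right-handed (so a half turn about x gives the same grasp; the last joint's range is limited). The gripper opens to 85 mm and grips with 20 to 120 N. Pads are 22 mm wide; open, the fingers measure 114 mm over their backs; the gripper's body (76 mm by 85 mm) begins 54 mm behind the grasp point. The pads swing forward as they close: fully open they stand 13 mm farther back than shut.
Start: joints at [-82.684, 4.996, 78.535, -0, 96.463, -5.907], TCP at [0.126, -0.535, 0.231] pointing down, gripper open.
Joint ranges: [-177.83, 177.83], [-43.37, 116.18], [15.69, 146.23], [-61.86, 241.86], [9.47, 152.12], [-147.06, 147.06]. Speed limits (degrees/s): [159.86, 159.86, 180, 180, 180, 180].

## Interface

Orientations are given as a 3x3 rotation matrix whose columns are the frame's x, y, z axes.
In Python, from station import env gives the robot as it stands.
- The arm moves only by the tool jog_arm, never from a script. Its argument "series" is a list of rows, each an object of numbers: "fingers": the opening, from 0 (shut) to 1 (fully open); "x", "y", "z": the shift along the tool's x, y, z normalised to -1 to 1, where 1 is 2 cm; "yaw": the turn about the tool's x normalised to -1 to 1, where 1 is 0.15 rad. A call has 1 to 8 rows; each row shifts and turns the commanded pose from where the row before left it, along the tool's axes as they then stand; what a row does not reach is not made up. A row lasts 1/10 s, in which the tool goes at most 50 mm and 8.59 degrees, less where a joint would pass 70% of its speed; a pose out of reach is approached as far as the arm can. A call with a number of a shift or a turn outside -1 to 1 is refused whole. A call with a gripper value outside its range is refused whole. The fingers move at their own pace and stop on an object; "squeeze" is the grip in N (left out, the last holds). Time passes only in rows, so rows that do not move let the fingers close. It gives the time, the measured TCP pose, the force and the opening at its end, in the units of the state.
- env.read_state(): the state, without advancing time (a new reading comes with each control period).
- env.get_image(name): name is "scene" or "side" or "wrist"; returns a dict with "frame" (420x560x3 uint8, red, green, blue), "fx", "fy", "cx", "cy" (pixels), "rvec" (rotation vector, rad) and "tvec" (3), from world to camera coordinates, as OpenCV has them. Camera axes: x right, y down, z forward; pixel columns grow to the right and rows downward; lengths in m; the calibration is good to about 2 mm. A picture is of the moment at which its call begins. There is no depth.
- env.sign_off(): hands the job in, once; it reports no verdict.
The state is a dict: "time": time; "joint_positions": joint angles; "qvel": joint speeds; "joint_torque": joint torques, N m; "tool_pos": TCP position; "tool_rot": TCP orientation; "force": force on the tool from outside, world axes, zero at the start; "ft_torque": the same for the moment, N m; "opening": opening from 0.0 (shut) to 1.0 (fully open).
Only numpy, scipy, OpenCV 4.12 (cv2) and the standard library are available. Lean on these libraries where they do the work, as an engineer would, in place of code of your own. Each camera call takes 0.05 s, during which the arm holds its last target.

## Task

Park the round aluminium tin in its bay on the low white rack, so that the washer's shaking cannot walk it off the shelf: press the rack's steel tread down with a fingertip behind the tin, keep holding it down while you gently push the tin along the lane over the lowered spring stop and on into the bay at the walled end, then let the tread go, so that the stop springs up fully behind the tin. The tin is only pushed, never picked up, squeezed or tipped, and the other things on the shelf stay where they are.

Things in the scene. Friction and masses are not known exactly. Their poses are not given: they have to be found in the camera images.
- dock: Low white plastic rack screwed to the shelf, 270 mm long (its y) by 110 mm. Origin: centre of its underside, on the shelf; z up. A lane runs along its y at x = 0, open at the -y end, 74 mm wide between side rails 32 mm high. The tin stands on two runners (x = 20 to 37 mm either side, tops 20 mm above the shelf); between them is a slot with the steel tread. The push is towards the dock's +y.
- bay (a point): Middle of the bay, at runner height: on the lane's centre line, y = 87 mm of the dock. The bay is the part of the lane between the stop and the end wall (inner face at y = 129 mm, 36 mm high). The tin's centre may stand from y = 80 mm (foot just clear of the prongs) to 94 mm (against the wall).
- stop (a joint): How far the steel spring stop is pressed down, in m: 0 up, 0.013 bottom. One rigid piece moving only vertically: the tread (see point tread) and two prongs (see point prongs); pressing the tread anywhere lowers both. From 0.008 the prongs are below the runners' tops. The spring pushes back with about 3 N at the top to 6 N at the bottom and lifts the stop when it is let go.
- tread (a point): Point on top of the flat steel tread, on the lane's centre line at y = -100 mm of the dock. The tread is 36 mm wide and runs in the slot from y = -130 to 58 mm, its top 19 mm above the shelf when up: 1 mm below the runners, so the tin stands over it without touching. This point goes down with it.
- prongs (a point): Midway between the two prong tops, on the lane's centre line. The prongs stand up through the runners at x = 22 to 33 mm either side, y = 45 to 53 mm of the dock, tops 8 mm above the runners when up; they pass either side of a fingertip that runs along the tread. Up, they block the tin at y = about 17 mm. Let go under the tin, they lift it.
- tin: Round shallow aluminium tin with twist lid, 71 mm in diameter (70 mm at the foot), straight side, 38 mm high, 0.2 to 0.3 kg, loose, standing upright on the runners before the stop, its centre at y = -45 to 8 mm of the dock. Origin: centre of its underside.
- bottle: Bystander: capped purple detergent bottle, 60 x 95 x 212 mm high; origin under its centre.
- scoop: Bystander: white plastic scoop, about 140 mm long, 32 mm high; origin under its middle.
- brush: Bystander: hand brush lying bristles down, 150 x 45 x 36 mm, long along its x; origin under its centre.
- jar: Bystander: small glass jar, 54 mm in diameter, 75 mm high; origin under its centre.
- pegcup: Bystander: white cup, 72 mm in diameter, 70 mm high; origin under its centre.
Things that resemble listed ones, but are neither listed nor needed, are in the scene too. What is shaped like the tin but red is not meant.

How it is judged:
By the outcome, as a careful person would: the job done as asked, in the order asked, and still so for the second after the job is handed in, with the robot touching nothing.
It also fails if it takes over 40 s, if anything falls off the work surface, if the arm or the gripper's body presses on something with over 40 N, if the wrist force passes 120 N, or if a joint passes its speed limit or range.

## Working session

There is one attempt and no reset: what is moved stays moved. The work goes in short steps, Python scripts to look and compute and a tool call to move; the robot and the scene stay as the last step left them, time stands still between calls to the robot, and variables do not carry over. Pictures are saved under pics/ and viewed, and the job is handed in when it is done.

Besides the shell and the picture viewer there is one more tool, called after ">>>" as name([rows], argument=value, ...), one row to a line, values as JSON. jog_arm: Moves the arm, as the interface text tells. Scaled input: -1 to 1 covers 2 cm each way for a shift and 0.15 rad each way for a turn. Its arguments: {"type":"object","properties":{"series":{"type":"array","items":{"type":"object","properties":{"fingers":{"type":"number"},"x":{"type":"number","minimum":-1,"maximum":1},"y":{"type":"number","minimum":-1,"maximum":1},"z":{"type":"number","minimum":-1,"maximum":1},"yaw":{"type":"number","minimum":-1,"maximum":1}}}},"squeeze":{"type":"number"}},"required":["series"]}

```bash
mkdir -p pics; ls
cat > h.py <<'E'
import numpy as np, cv2
from station import env
def snap(n,f):
    d=env.get_image(n); cv2.imwrite('pics/'+f+'.png',d['frame'][:,:,::-1]); 
    np.savez('pics/'+f+'.npz',**{k:np.array(v) for k,v in d.items()}); return d
def cam(f):
    d=np.load('pics/'+f+'.npz'); K=np.array([[d['fx'],0,d['cx']],[0,d['fy'],d['cy']],[0,0,1.]]); R=cv2.Rodrigues(d['rvec'])[0]; return K,R,d['tvec'].ravel(),d
def ray(f,u,v,z):
    K,R,t,_=cam(f); C=-R.T@t; r=R.T@np.linalg.inv(K)@[u,v,1]; return C+r*(z-C[2])/r[2]
def proj(f,P):
    K,R,t,_=cam(f); p=(K@(R@np.atleast_2d(P).T+t[:,None])).T; return p[:,:2]/p[:,2:]
def crop(f,x0,y0,x1,y1,s,o):
    i=cv2.imread('pics/'+f+'.png')[y0:y1,x0:x1]; cv2.imwrite('pics/'+o+'.png',cv2.resize(i,None,fx=s,fy=s,interpolation=cv2.INTER_CUBIC))
E
python3 -c "
from h import *
for n in ['scene','side','wrist']: snap(n,n+'0')
print(env.read_state())"
```

```text
pics
{'time': 0.15, 'joint_positions': array([-8.26842867e+01,  5.03021131e+00,  7.86046107e+01,  1.39542017e-03,
        9.64622517e+01, -5.90778948e+00]), 'qvel': array([ 0.09426059, -0.06596544, -0.25398706, -0.00977916,  0.00193747,
       -0.03378512]), 'joint_torque': array([ 1.91896295e-03, -3.52371669e+01, -3.13679123e+01, -1.14773179e-04,
        8.07592791e-03, -1.60498068e-06]), 'tool_pos': array([ 0.12576218, -0.53504291,  0.23040225]), 'tool_rot': array([[-1.91737764e-04,  9.73484548e-01,  2.28752701e-01],
       [ 1.68354438e-03,  2.28752695e-01, -9.73483112e-01],
       [-9.99998564e-01,  1.98461848e-04, -1.68276497e-03]]), 'force': array([-0.41113717,  0.71450649, -0.39933576]), 'ft_torque': array([ 0.05696111,  0.0158014 , -0.02903297]), 'opening': 1.0022537196709291}
```

View pics/scene0.png

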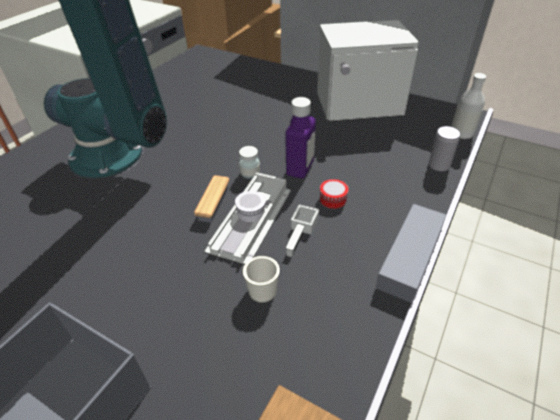

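View pics/side0.png

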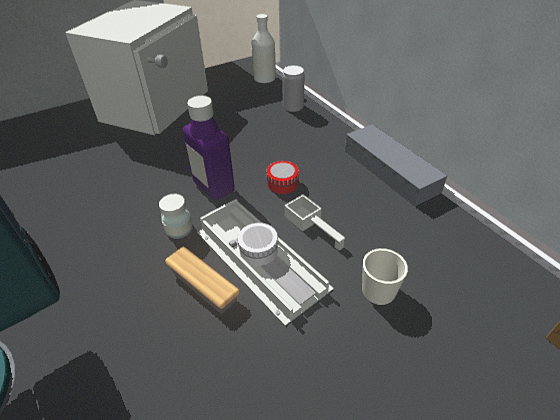

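View pics/wrist0.png

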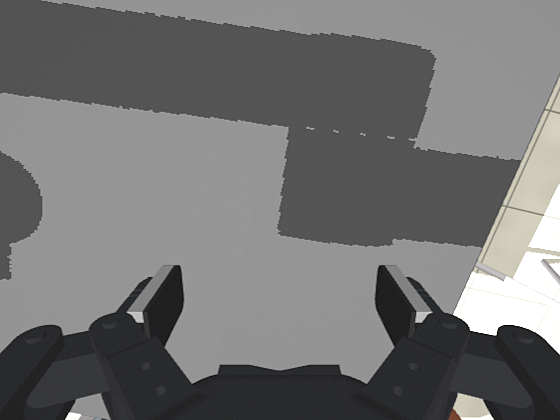

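The silver tin stands on the rack at scene (250,205) and side (257,240). The red lookalike is at scene (334,193) and side (283,177), on the table beside the rack. The silver one fits the description, so I'll confirm it in enlarged crops.

```bash
python3 -c "
from h import *
crop('scene0',190,140,350,260,5,'sc'); crop('side0',160,180,350,330,4.2,'sd')"
```

```text
(no output)
```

View pics/sc.png

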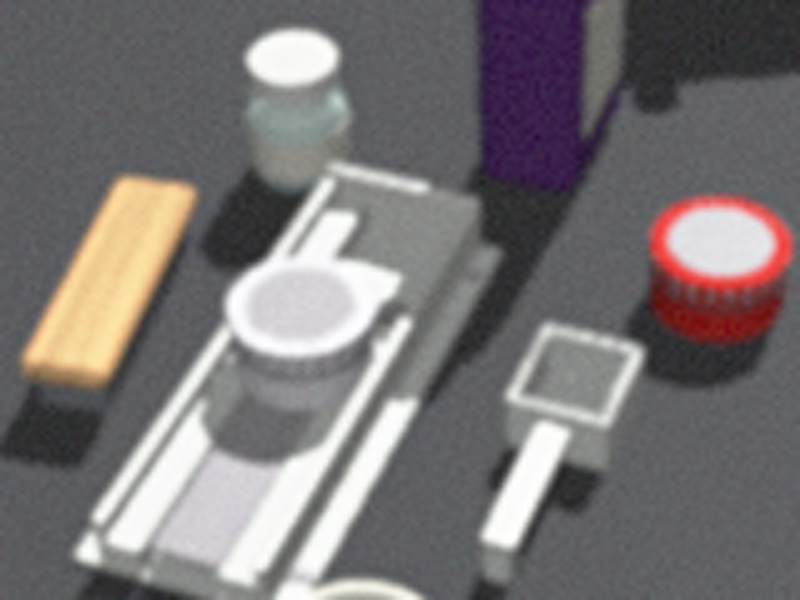

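View pics/sd.png

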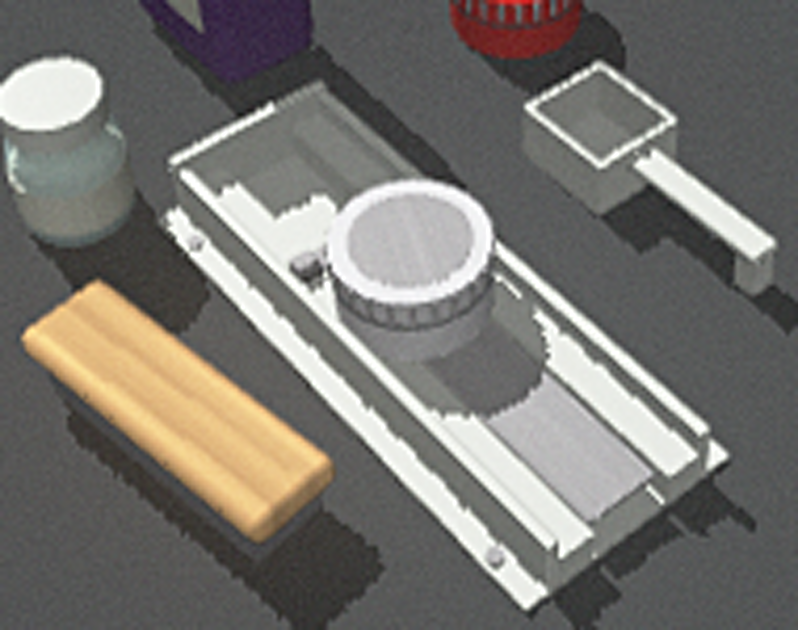

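```bash
cat > fit.py <<'E'
from h import *
from scipy.optimize import least_squares
S=lambda u,v:(160+u/4.2,180+v/4.2); C=lambda u,v:(190+u/5,140+v/5)
for nm,f,q,z in [('tin','side0',S(411,243),.058),('tin','scene0',C(304,307),.058),
  ('A(-55,-135)','side0',S(528,607),.004),('B(55,-135)','side0',S(730,457),.004),('D(-55,135)','side0',S(168,222),.004),
  ('A','scene0',C(78,555),.004),
  ('wallL','side0',S(172,160),.036),('wallL','scene0',C(330,165),.036),
  ('railR front','side0',S(708,431),.032),('railL front','side0',S(553,545),.032)]:
    print(nm,f,ray(f,*q,z).round(4))
E
python3 fit.py
```

```text
tin side0 [ 0.5257 -0.0206  0.058 ]
tin scene0 [ 0.5315 -0.0163  0.058 ]
A(-55,-135) side0 [ 0.4935 -0.1644  0.004 ]
B(55,-135) side0 [ 0.6003 -0.15    0.004 ]
D(-55,135) side0 [0.4571 0.0969 0.004 ]
A scene0 [ 0.4963 -0.1606  0.004 ]
wallL side0 [0.4664 0.1018 0.036 ]
wallL scene0 [0.4684 0.1053 0.036 ]
railR front side0 [ 0.5867 -0.1503  0.032 ]
railL front side0 [ 0.5067 -0.1615  0.032 ]
```

```bash
python3 -c "
from h import *
K,R,t,_=cam('wrist0'); s=env.read_state(); C=-R.T@t
print('cam in tool',s['tool_rot'].T@(C-s['tool_pos']),'fwd in tool',s['tool_rot'].T@R[2])
print('cup rim side',ray('side0',384,264,.07),'cup scene',ray('scene0',262,268,.07))
print('jar',ray('side0',174,201,.075),'bottle cap',ray('side0',200,102,.205))
"
```

```text
cam in tool [-0.14285006  0.07337184 -0.00067093] fwd in tool [ 9.58107269e-01 -2.86409041e-01  5.67627237e-04]
cup rim side [ 0.66550926 -0.18943271  0.07      ] cup scene [ 0.66637446 -0.18371478  0.07      ]
jar [0.43099509 0.13187131 0.075     ] bottle cap [0.54424116 0.22275954 0.205     ]
```

>>> jog_arm([
  {"fingers": 0, "y": 1, "z": -0.64},
  {"fingers": 0, "y": 1, "z": -0.64},
  {"fingers": 0, "y": 1, "z": -0.64},
  {"fingers": 0, "y": 1, "z": -0.64},
  {"fingers": 0, "y": 1, "z": -0.64},
  {"fingers": 0, "y": 1, "z": -0.64},
  {"fingers": 0, "y": 1, "z": -0.64},
  {"fingers": 0, "y": 1, "z": -0.64},
])

```text
$.series[0]: bad value
```

>>> jog_arm([
  {"y": 1, "z": -0.64},
  {"y": 1, "z": -0.64},
  {"y": 1, "z": -0.64},
  {"y": 1, "z": -0.64},
  {"y": 1, "z": -0.64},
  {"y": 1, "z": -0.64},
  {"y": 1, "z": -0.64},
  {"y": 1, "z": -0.64},
])

```text
$.series[0]: bad value
```

>>> jog_arm([
  {"fingers": 0, "x": 0, "y": 1, "z": -0.64, "yaw": 0},
])

```text
time: 0.25
tool_pos: [0.141, -0.5192, 0.2302]
tool_rot: [[-0.001, 0.974, 0.226], [0.001, 0.226, -0.974], [-1.0, -0.001, -0.001]]
force: [0.1, 0.3, 0.3]
opening: 0.858
```

All keys are needed in each row.

>>> jog_arm([
  {"fingers": 0, "x": 0, "y": 1, "z": -0.64, "yaw": 0},
  {"fingers": 0, "x": 0, "y": 1, "z": -0.64, "yaw": 0},
  {"fingers": 0, "x": 0, "y": 1, "z": -0.64, "yaw": 0},
  {"fingers": 0, "x": 0, "y": 1, "z": -0.64, "yaw": 0},
  {"fingers": 0, "x": 0, "y": 1, "z": -0.64, "yaw": 0},
  {"fingers": 0, "x": 0, "y": 1, "z": -0.64, "yaw": 0},
  {"fingers": 0, "x": 0, "y": 1, "z": -0.64, "yaw": 0},
  {"fingers": 0, "x": 0, "y": 1, "z": -0.64, "yaw": 0},
])

```text
time: 1.05
tool_pos: [0.2752, -0.3812, 0.2309]
tool_rot: [[-0.0, 0.974, 0.229], [0.0, 0.229, -0.974], [-1.0, -0.0, -0.001]]
force: [0.8, -0.6, -0.3]
opening: 0.002
```

>>> jog_arm([
  {"fingers": 0, "x": 0, "y": 1, "z": -0.64, "yaw": 0},
  {"fingers": 0, "x": 0, "y": 1, "z": -0.64, "yaw": 0},
  {"fingers": 0, "x": 0, "y": 1, "z": -0.64, "yaw": 0},
  {"fingers": 0, "x": 0, "y": 1, "z": -0.64, "yaw": 0},
  {"fingers": 0, "x": 0, "y": 1, "z": -0.64, "yaw": 0},
  {"fingers": 0, "x": 0, "y": 1, "z": -0.64, "yaw": 0},
  {"fingers": 0, "x": 0, "y": 1, "z": -0.64, "yaw": 0},
  {"fingers": 0, "x": 0, "y": 1, "z": -0.64, "yaw": 0},
])

```text
time: 1.85
tool_pos: [0.4075, -0.2449, 0.2309]
tool_rot: [[-0.001, 0.973, 0.229], [0.0, 0.229, -0.973], [-1.0, -0.0, -0.0]]
force: [0.3, -1.3, -0.5]
opening: -0.001
```

>>> jog_arm([
  {"fingers": 0, "x": 0, "y": 1, "z": -0.64, "yaw": 0},
  {"fingers": 0, "x": 0, "y": 1, "z": -0.64, "yaw": 0},
  {"fingers": 0, "x": 0, "y": 1, "z": -0.64, "yaw": 0},
  {"fingers": 0, "x": 0, "y": 1, "z": -0.64, "yaw": 0},
  {"fingers": 0, "x": 0, "y": 1, "z": -0.64, "yaw": 0},
  {"fingers": 0, "x": 0, "y": 1, "z": -0.64, "yaw": 0},
  {"fingers": 0, "x": 0, "y": 0, "z": 0, "yaw": -1},
  {"fingers": 0, "x": 0, "y": 0, "z": 0, "yaw": -1},
])

```text
time: 2.65
tool_pos: [0.5065, -0.1428, 0.2306]
tool_rot: [[-0.001, 0.858, 0.513], [0.0, 0.513, -0.858], [-1.0, -0.001, -0.001]]
force: [-0.3, -0.0, -0.1]
opening: -0.001
```

>>> jog_arm([
  {"fingers": 0, "x": 0, "y": 0, "z": 0, "yaw": -1},
  {"fingers": 0, "x": 0, "y": 0, "z": 0, "yaw": -1},
  {"fingers": 0, "x": 0, "y": 0, "z": 0, "yaw": -1},
  {"fingers": 0, "x": 0, "y": 0, "z": 0, "yaw": -1},
  {"fingers": 0, "x": 0, "y": 0, "z": 0, "yaw": -1},
  {"fingers": 0, "x": 0, "y": 0, "z": 0, "yaw": -1},
  {"fingers": 0, "x": 0, "y": 0, "z": 0, "yaw": -1},
  {"fingers": 0, "x": 0, "y": 0, "z": 0, "yaw": -0.86},
])

```text
time: 3.45
tool_pos: [0.506, -0.1435, 0.2308]
tool_rot: [[-0.001, -0.144, 0.99], [0.0, 0.99, 0.144], [-1.0, 0.0, -0.001]]
force: [0.2, -0.0, 0.2]
opening: -0.001
```

```bash
python3 -c "
from h import *
d=snap('wrist','wrist1'); s=env.read_state(); print(s['time'],s['tool_pos'],s['tool_rot'],s['opening'],s['force'])"
```

```text
3.5 [ 0.50605767 -0.14352479  0.230827  ] [[-8.72731663e-04 -1.47009986e-01  9.89134623e-01]
 [ 2.35021445e-04  9.89134942e-01  1.47010240e-01]
 [-9.99999592e-01  3.60768340e-04 -8.28698884e-04]] 0.0025450817693922208 [-0.16116228  0.03487832  0.91199427]
```

View pics/wrist1.png

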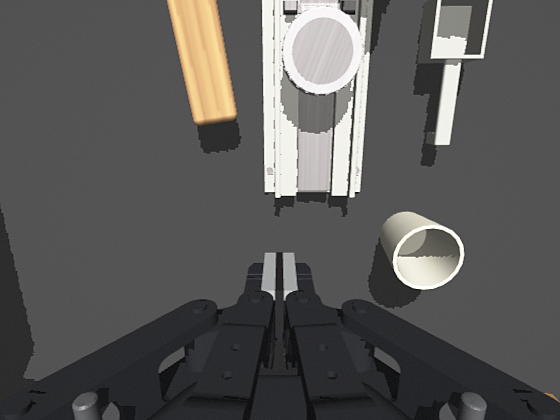

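The wrist view shows the rack almost upright in the image. The tin is at (322,50), the tread runs between columns 298 and 331, the open end is at row ~195, and the shut fingers are at (280,270).

```bash
python3 -c "
from h import *
crop('wrist1',240,0,400,220,2.7,'w1')"
```

```text
(no output)
```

View pics/w1.png

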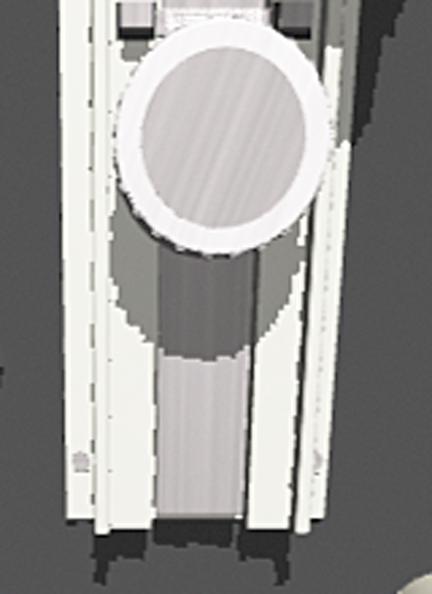

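```bash
python3 -c "
from h import *
W=lambda u,v:(240+u/2.7,v/2.7)
P={}
for nm,q,z in [('slotL bot',(154,527),.02),('slotR bot',(248,528),.02),('slotL mid',(157,350),.02),('slotR up',(260,260),.02),('tin',(223,136),.058),('tinL',(115,136),.058),('tinR',(331,136),.058),('prongL out',(118,27),.028),('prongR out',(314,27),.028),('railL end',(102,532),.032),('railR end',(302,530),.032)]:
    P[nm]=ray('wrist1',*W(*q),z); print(nm,P[nm].round(4))
a=(P['slotL bot']+P['slotR bot'])/2; b=(P['prongL out']+P['prongR out'])/2; c=(P['railL end']+P['railR end'])/2
print('mid end',a,c,'prongmid',b,'tin w',P['tinR']-P['tinL'])
for p in (P['tin'],b): d=(p-a)[:2]; print(np.hypot(*d), np.degrees(np.arctan2(-d[0],d[1])))
"
```

```text
slotL bot [ 0.5284 -0.1564  0.02  ]
slotR bot [ 0.5668 -0.1513  0.02  ]
slotL mid [ 0.5183 -0.0862  0.02  ]
slotR up [ 0.5515 -0.0479  0.02  ]
tin [ 0.5263 -0.0146  0.058 ]
tinL [ 0.4915 -0.0196  0.058 ]
tinR [ 0.561  -0.0095  0.058 ]
prongL out [0.487  0.0193 0.028 ]
prongR out [0.554 0.029 0.028]
railL end [ 0.5072 -0.1586  0.032 ]
railR end [ 0.5859 -0.1462  0.032 ]
mid end [ 0.54763811 -0.15385465  0.02      ] [ 0.54651528 -0.15239947  0.032     ] prongmid [0.52049671 0.02414604 0.028     ] tin w [0.06952923 0.01010023 0.        ]
0.14089818176710206 8.728004812852342
0.18005804035473674 8.669636389629831
```

>>> jog_arm([
  {"fingers": 0, "x": 0.9, "y": 0.86, "z": 0.98, "yaw": 0},
  {"fingers": 0, "x": 1, "y": 0.86, "z": 0.98, "yaw": 0},
  {"fingers": 0, "x": 1, "y": 0, "z": 0, "yaw": 0},
  {"fingers": 0, "x": 1, "y": 0, "z": 0, "yaw": 0},
  {"fingers": 0, "x": 1, "y": 0, "z": 0, "yaw": 0},
  {"fingers": 0, "x": 1, "y": 0, "z": 0, "yaw": 0},
  {"fingers": 0, "x": 1, "y": 0, "z": 0, "yaw": 0},
  {"fingers": 0, "x": 1, "y": 0, "z": 0, "yaw": 0},
])

```text
time: 4.3
tool_pos: [0.54, -0.104, 0.0721]
tool_rot: [[-0.001, -0.136, 0.991], [0.0, 0.991, 0.136], [-1.0, 0.0, -0.001]]
force: [0.8, 0.0, 0.7]
opening: 0.001
```

>>> jog_arm([
  {"fingers": 0, "x": 1, "y": 0, "z": 0, "yaw": 0},
  {"fingers": 0, "x": 0.3, "y": 0, "z": 0, "yaw": 0},
  {"fingers": 0, "x": 0, "y": 0, "z": 0, "yaw": 0},
])

```text
time: 4.6
tool_pos: [0.5393, -0.1039, 0.046]
tool_rot: [[-0.003, -0.137, 0.991], [0.001, 0.991, 0.137], [-1.0, 0.001, -0.003]]
force: [-0.3, 0.2, 0.9]
opening: 0.003
```

```bash
python3 -c "
from h import *
for n in ['wrist','side','scene']: snap(n,n+'2')
crop('wrist2',200,80,400,300,2.7,'w2');crop('side2',160,130,350,330,3,'s2')
s=env.read_state(); print(s['time'],s['tool_pos'],s['tool_rot'][:,1],s['force'])"
```

```text
4.75 [ 0.54124585 -0.10441906  0.04865369] [-0.1380048   0.99043095 -0.00110075] [ 0.25855477 -0.01596253  0.6293804 ]
```

View pics/wrist2.png

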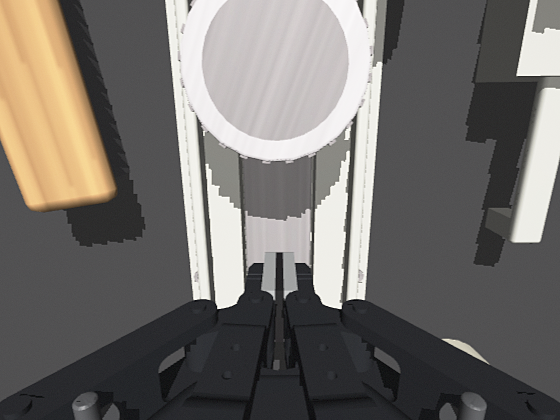

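View pics/s2.png

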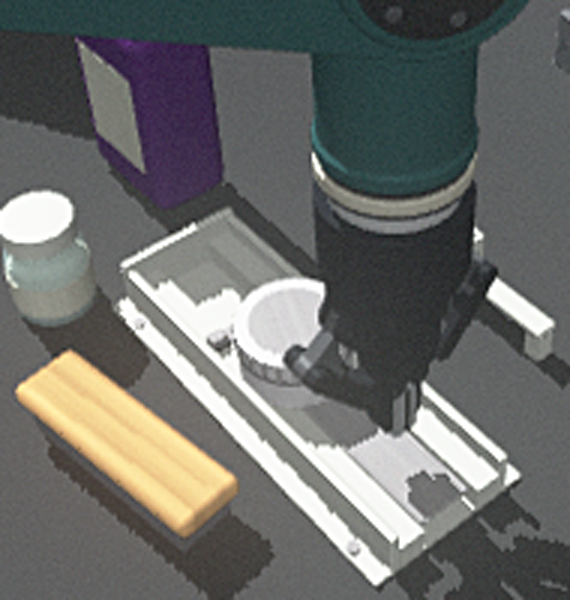

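>>> jog_arm([
  {"fingers": 0, "x": 0.6, "y": 0, "z": 0, "yaw": 0},
  {"fingers": 0, "x": 0.5, "y": 0, "z": 0, "yaw": 0},
  {"fingers": 0, "x": 0.3, "y": 0, "z": 0, "yaw": 0},
  {"fingers": 0, "x": 0.2, "y": 0, "z": 0, "yaw": 0},
  {"fingers": 0, "x": 0, "y": 0, "z": 0, "yaw": 0},
])

```text
time: 5.25
tool_pos: [0.5397, -0.1039, 0.0148]
tool_rot: [[-0.002, -0.139, 0.99], [0.0, 0.99, 0.139], [-1.0, 0.001, -0.002]]
force: [-2.2, 0.6, 3.0]
opening: 0.001
```

>>> jog_arm([
  {"fingers": 0, "x": 0.2, "y": 0, "z": 0, "yaw": 0},
  {"fingers": 0, "x": 0.1, "y": 0, "z": 0, "yaw": 0},
  {"fingers": 0, "x": 0, "y": 0, "z": 0, "yaw": 0},
])

```text
time: 5.55
tool_pos: [0.5405, -0.1042, 0.0095]
tool_rot: [[0.0, -0.139, 0.99], [-0.0, 0.99, 0.139], [-1.0, -0.0, 0.0]]
force: [-1.9, -0.4, 4.4]
opening: -0.002
```

```bash
python3 -c "
from h import *
for n in ['wrist','side']: snap(n,n+'3')
crop('side3',160,130,350,330,3,'s3')
s=env.read_state(); print(s['time'],s['tool_pos'],s['tool_rot'][:,1],s['force'])"
```

```text
5.65 [ 0.54049586 -0.10415512  0.00969065] [-1.38561253e-01  9.90353836e-01 -2.42133456e-04] [-2.35082635  0.78615247  4.22165202]
```

View pics/wrist3.png

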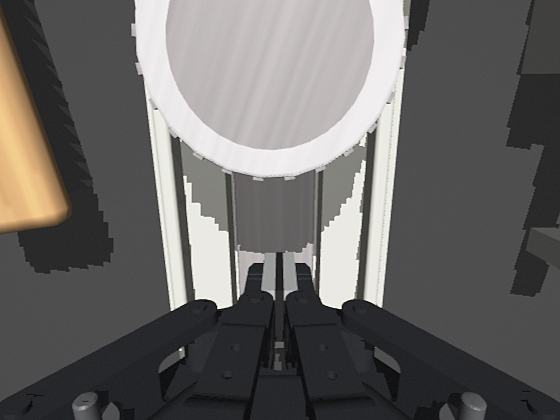

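View pics/s3.png

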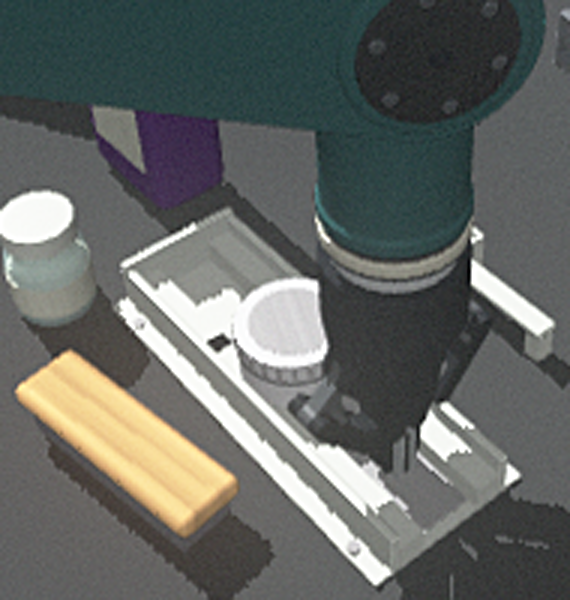

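>>> jog_arm([
  {"fingers": 0, "x": 0.07, "y": 0, "z": -0.08, "yaw": 0},
  {"fingers": 0, "x": 0, "y": 0.1, "z": 0, "yaw": 0},
  {"fingers": 0, "x": 0, "y": 0.2, "z": 0, "yaw": 0},
  {"fingers": 0, "x": 0, "y": 0.2, "z": 0, "yaw": 0},
])

```text
time: 6.05
tool_pos: [0.5382, -0.0954, 0.0087]
tool_rot: [[0.002, -0.138, 0.99], [-0.002, 0.99, 0.138], [-1.0, -0.003, 0.002]]
force: [-0.1, -4.0, 5.3]
opening: -0.004
```

```bash
python3 -c "
from h import *
s=env.read_state(); print(s['time'],s['tool_pos'],s['tool_rot'][:,1],s['force'])"
```

```text
6.05 [ 0.53816746 -0.09537089  0.00866363] [-0.13828507  0.99038917 -0.00255646] [-0.06190822 -4.03928779  5.33014446]
```

>>> jog_arm([
  {"fingers": 0, "x": 0, "y": 0.25, "z": 0, "yaw": 0},
  {"fingers": 0, "x": 0, "y": 0.25, "z": 0, "yaw": 0},
  {"fingers": 0, "x": 0, "y": 0.25, "z": 0, "yaw": 0},
  {"fingers": 0, "x": 0, "y": 0.25, "z": 0, "yaw": 0},
  {"fingers": 0, "x": 0, "y": 0.25, "z": 0, "yaw": 0},
  {"fingers": 0, "x": 0, "y": 0.15, "z": 0, "yaw": 0},
])

```text
time: 6.65
tool_pos: [0.5336, -0.0669, 0.0082]
tool_rot: [[0.001, -0.139, 0.99], [-0.001, 0.99, 0.139], [-1.0, -0.002, 0.0]]
force: [0.4, -3.3, 4.7]
opening: -0.003
```

```bash
python3 -c "
from h import *
for n in ['wrist','side']: snap(n,n+'4')
crop('side4',160,130,350,330,3,'s4')
s=env.read_state(); print(s['time'],s['tool_pos'],s['tool_rot'][:,1],s['force'])"
```

```text
6.75 [ 0.53353279 -0.06645982  0.00812331] [-1.39116588e-01  9.90275768e-01 -6.91694386e-04] [ 0.38199539 -1.96115955  5.51045356]
```

View pics/wrist4.png

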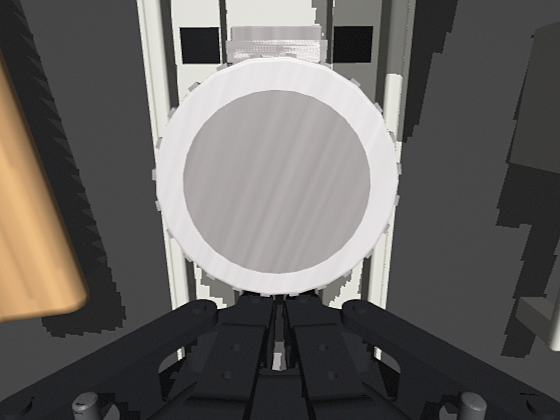

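View pics/s4.png

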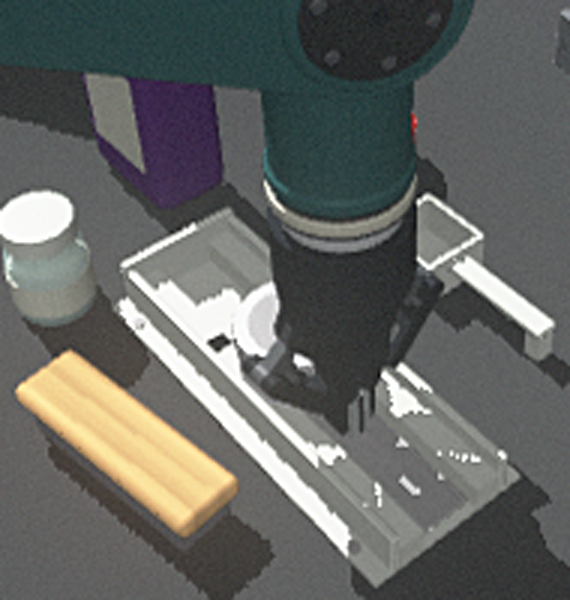

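```bash
python3 -c "
from h import *
e=np.array([.5472,-.1531]);ey=np.array([-.1443,.9895]);ex=np.array([.9895,.1443])
for q,z in [((277,175),.058),((277,57),.058),((277,293),.058),((156,175),.058),((399,175),.058),((200,62),.02),((352,62),.02),((200,27),.02),((352,27),.02)]:
    d=ray('wrist4',*q,z)[:2]-e; print(q,d@ex,d@ey-.135)
s=env.read_state(); d=s['tool_pos'][:2]-e; print('tcp',d@ex,d@ey-.135)"
```

```text
(277, 175) -0.0008196368697868903 0.008252248427561226
(277, 57) -0.0005907995769419712 0.0393369733065875
(277, 293) -0.0011022455466276173 -0.030136656015452068
(156, 175) -0.03561431119090607 0.008447643733929588
(399, 175) 0.03426051096585076 0.008055249996981512
(200, 62) -0.029112743125869218 0.04326421741761258
(352, 62) 0.026807147957232408 0.04294876774629339
(200, 27) -0.02824745642131806 0.054777607588670285
(352, 27) 0.026131763471612557 0.05447047053996587
tcp -0.0010215299447922602 -0.04729736169197149
```

>>> jog_arm([
  {"fingers": 0, "x": 0, "y": 0.1, "z": 0, "yaw": 0},
  {"fingers": 0, "x": 0, "y": 0.1, "z": 0, "yaw": 0},
  {"fingers": 0, "x": 0, "y": 0.1, "z": 0, "yaw": 0},
  {"fingers": 0, "x": 0, "y": 0.1, "z": 0, "yaw": 0},
  {"fingers": 0, "x": 0, "y": 0.15, "z": 0, "yaw": 0},
  {"fingers": 0, "x": 0, "y": 0.15, "z": 0, "yaw": 0},
  {"fingers": 0, "x": 0, "y": 0.15, "z": 0, "yaw": 0},
  {"fingers": 0, "x": 0, "y": 0.15, "z": 0, "yaw": 0},
])

```text
time: 7.55
tool_pos: [0.5309, -0.0478, 0.0082]
tool_rot: [[0.001, -0.139, 0.99], [-0.002, 0.99, 0.139], [-1.0, -0.003, 0.0]]
force: [0.9, -5.9, 5.7]
opening: -0.002
```

```bash
cat > loc.py <<'E'
from h import *
import sys
n=sys.argv[1]
for c in ['wrist','side']: snap(c,c+n)
crop('side'+n,160,130,350,330,3,'s'+n)
e=np.array([.5472,-.1531]);ey=np.array([-.1443,.9895]);ex=np.array([.9895,.1443])
s=env.read_state(); d=s['tool_pos'][:2]-e; print(s['time'],'tcp',d@ex,d@ey-.135,s['tool_pos'][2],s['force'])
E
python3 loc.py 5
```

```text
7.65 tcp -0.0008955959341471027 -0.02797083279304874 0.008198237675598057 [ 0.26317469 -4.45267847  5.37018959]
```

View pics/wrist5.png

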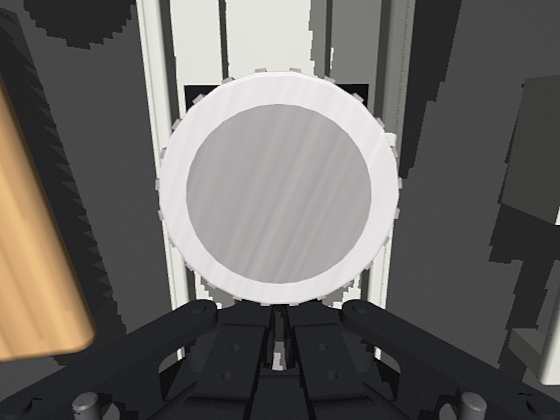

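View pics/s5.png

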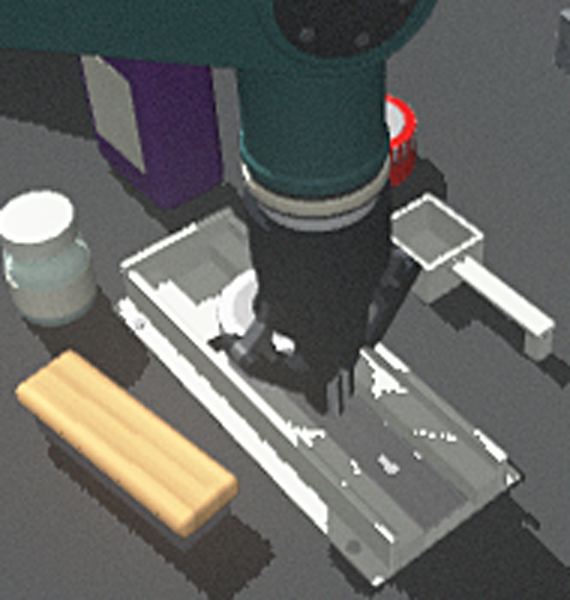

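```bash
python3 -c "
from h import *
e=np.array([.5472,-.1531]);ey=np.array([-.1443,.9895])
print([(ray('wrist5',280,v,.058)[:2]-e)@ey-.135 for v in (71,304)])"
```

```text
[np.float64(0.05524366199227973), np.float64(-0.014916723190906422)]
```

>>> jog_arm([
  {"fingers": 0, "x": 0, "y": 0.15, "z": 0, "yaw": 0},
  {"fingers": 0, "x": 0, "y": 0.15, "z": 0, "yaw": 0},
  {"fingers": 0, "x": 0, "y": 0.15, "z": 0, "yaw": 0},
  {"fingers": 0, "x": 0, "y": 0.15, "z": 0, "yaw": 0},
  {"fingers": 0, "x": 0, "y": 0.15, "z": 0, "yaw": 0},
  {"fingers": 0, "x": 0, "y": 0.15, "z": 0, "yaw": 0},
  {"fingers": 0, "x": 0, "y": 0.15, "z": 0, "yaw": 0},
  {"fingers": 0, "x": 0, "y": 0.15, "z": 0, "yaw": 0},
])

```text
time: 8.45
tool_pos: [0.5276, -0.024, 0.0082]
tool_rot: [[0.001, -0.139, 0.99], [-0.003, 0.99, 0.139], [-1.0, -0.003, 0.0]]
force: [-0.6, -4.8, 5.8]
opening: 0.0
```

```bash
python3 loc.py 6
```

```text
8.55 tcp -0.0007778879891619406 -0.003974162536000608 0.008187157405711628 [ 0.83330737 -3.43120852  6.32054398]
```

View pics/wrist6.png

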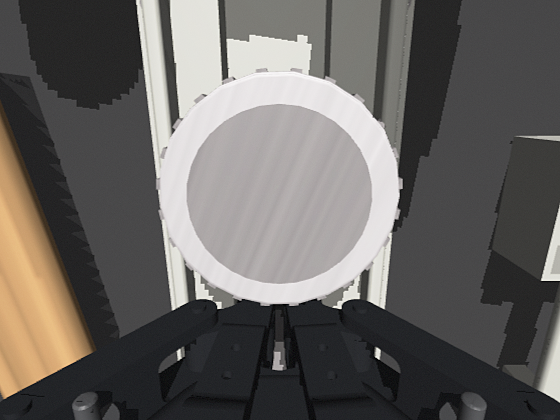

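>>> jog_arm([
  {"fingers": 0, "x": 0, "y": 0.15, "z": 0, "yaw": 0},
  {"fingers": 0, "x": 0, "y": 0.15, "z": 0, "yaw": 0},
  {"fingers": 0, "x": 0, "y": 0.15, "z": 0, "yaw": 0},
  {"fingers": 0, "x": 0, "y": 0.15, "z": 0, "yaw": 0},
  {"fingers": 0, "x": 0, "y": 0.15, "z": 0, "yaw": 0},
  {"fingers": 0, "x": 0, "y": 0.15, "z": 0, "yaw": 0},
  {"fingers": 0, "x": 0, "y": 0.15, "z": 0, "yaw": 0},
  {"fingers": 0, "x": 0, "y": 0.15, "z": 0, "yaw": 0},
])

```text
time: 9.35
tool_pos: [0.5242, -0.0003, 0.0082]
tool_rot: [[0.001, -0.139, 0.99], [-0.003, 0.99, 0.139], [-1.0, -0.003, 0.0]]
force: [0.4, -5.9, 6.7]
opening: -0.002
```

>>> jog_arm([
  {"fingers": 0, "x": 0, "y": 0.15, "z": 0, "yaw": 0},
  {"fingers": 0, "x": 0, "y": 0.15, "z": 0, "yaw": 0},
  {"fingers": 0, "x": 0, "y": 0.15, "z": 0, "yaw": 0},
  {"fingers": 0, "x": 0, "y": 0.1, "z": 0, "yaw": 0},
  {"fingers": 0, "x": 0, "y": 0.1, "z": 0, "yaw": 0},
])

```text
time: 9.85
tool_pos: [0.5224, 0.0126, 0.0082]
tool_rot: [[0.001, -0.139, 0.99], [-0.003, 0.99, 0.139], [-1.0, -0.003, 0.0]]
force: [0.8, -4.9, 5.3]
opening: -0.002
```

```bash
python3 loc.py 7
```

```text
9.95 tcp -0.0006396820965281743 0.03282149600391143 0.008161574914569938 [-0.18674171 -4.47463011  5.0122749 ]
```

View pics/wrist7.png

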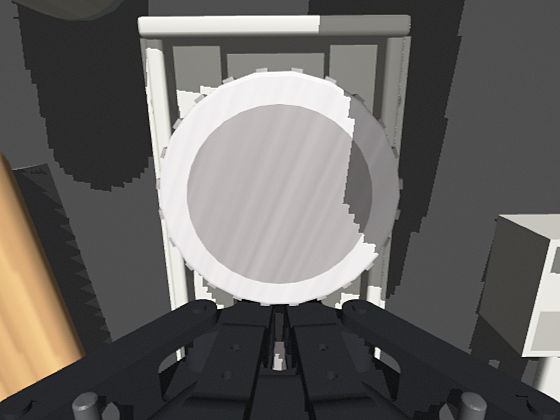

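View pics/s7.png

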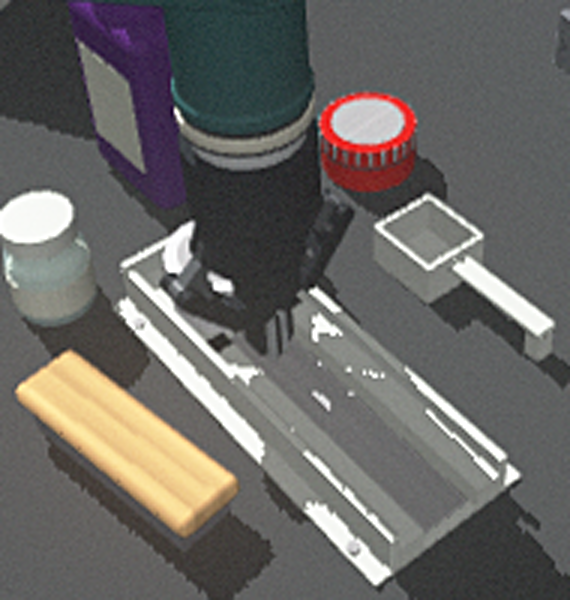

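```bash
python3 -c "
from h import *
e=np.array([.5472,-.1531]);ey=np.array([-.1443,.9895])
print([(ray('wrist7',280,v,z)[:2]-e)@ey-.135 for v,z in ((71,.058),(304,.058),(36,.036),(17,.036))])"
```

```text
[np.float64(0.11621524738254813), np.float64(0.04607903702308891), np.float64(0.12879755257931041), np.float64(0.134126074508349)]
```

>>> jog_arm([
  {"fingers": 0, "x": 0, "y": 0.12, "z": 0, "yaw": 0},
  {"fingers": 0, "x": 0, "y": 0.12, "z": 0, "yaw": 0},
  {"fingers": 0, "x": 0, "y": 0.1, "z": 0, "yaw": 0},
  {"fingers": 0, "x": 0, "y": 0, "z": 0, "yaw": 0},
])

```text
time: 10.35
tool_pos: [0.5214, 0.0196, 0.0082]
tool_rot: [[0.0, -0.139, 0.99], [-0.002, 0.99, 0.139], [-1.0, -0.002, 0.0]]
force: [1.1, -3.9, 5.3]
opening: 0.001
```

```bash
python3 loc.py 8; python3 -c "
from h import *
crop('wrist8',120,0,440,330,2,'w8')"
```

```text
10.45 tcp -0.0005849132846851288 0.03960778754343086 0.0081815374136892 [ 0.92879554 -3.96074546  5.44864592]
```

View pics/w8.png

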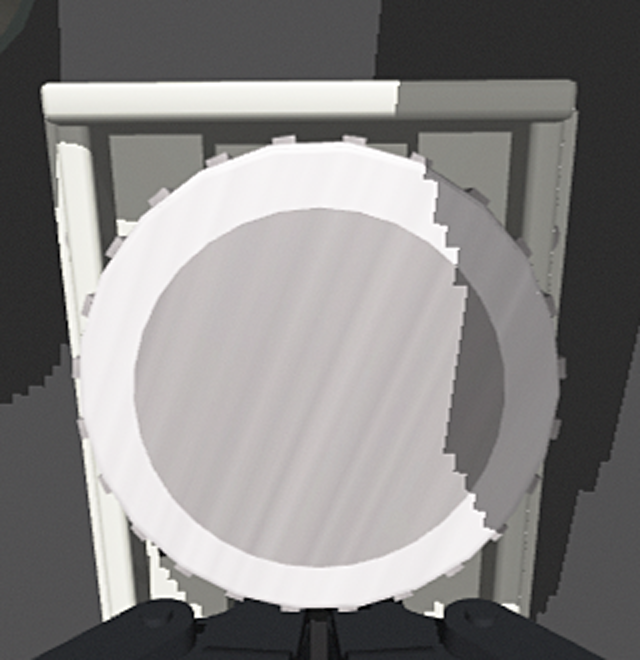

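Tin is at y ≈ 87.7 mm. Next I back the fingertip off the tin with the tread still held down, then let the tread rise.

>>> jog_arm([
  {"fingers": 0, "x": 0, "y": -0.2, "z": 0, "yaw": 0},
  {"fingers": 0, "x": 0, "y": -0.2, "z": 0, "yaw": 0},
  {"fingers": 0, "x": 0, "y": 0, "z": 0, "yaw": 0},
  {"fingers": 0, "x": -0.2, "y": 0, "z": 0, "yaw": 0},
  {"fingers": 0, "x": -0.3, "y": 0, "z": 0, "yaw": 0},
  {"fingers": 0, "x": -0.5, "y": 0, "z": 0, "yaw": 0},
  {"fingers": 0, "x": -1, "y": 0, "z": 0, "yaw": 0},
  {"fingers": 0, "x": -1, "y": 0, "z": 0, "yaw": 0},
])

```text
time: 11.25
tool_pos: [0.521, 0.0121, 0.0676]
tool_rot: [[-0.004, -0.139, 0.99], [-0.001, 0.99, 0.139], [-1.0, -0.0, -0.004]]
force: [0.5, -0.4, 0.0]
opening: -0.0
```

>>> jog_arm([
  {"fingers": 0, "x": -1, "y": 0, "z": 0, "yaw": 0},
  {"fingers": 0, "x": -1, "y": 0, "z": 0, "yaw": 0},
  {"fingers": 0, "x": -1, "y": -1, "z": 0, "yaw": 0},
  {"fingers": 0, "x": -1, "y": -1, "z": 0, "yaw": 0},
  {"fingers": 0, "x": -1, "y": -1, "z": 0, "yaw": 0},
  {"fingers": 0, "x": -1, "y": -1, "z": 0, "yaw": 0},
  {"fingers": 0, "x": 0, "y": -1, "z": 0, "yaw": 0},
  {"fingers": 0, "x": 0, "y": -1, "z": 0, "yaw": 0},
])

```text
time: 12.05
tool_pos: [0.5387, -0.1076, 0.1887]
tool_rot: [[-0.0, -0.138, 0.99], [-0.001, 0.99, 0.138], [-1.0, -0.001, -0.0]]
force: [0.5, 0.8, -0.3]
opening: -0.002
```

```bash
python3 loc.py 9; python3 -c "
from h import *
crop('side9',180,180,340,320,5,'sd9')"
```

```text
12.15 tcp -0.002323989063576752 -0.0898265324566615 0.18748195988307106 [ 0.26696091  0.60008069 -0.31353483]
```

View pics/wrist9.png

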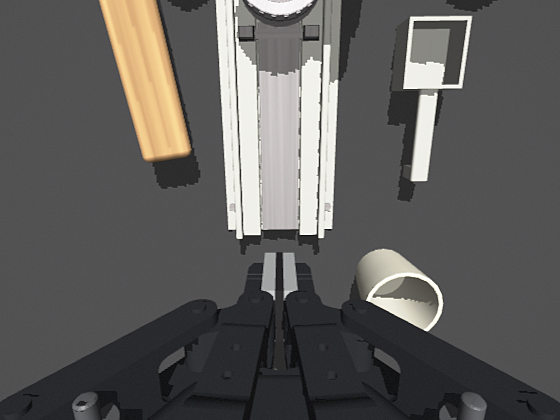

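View pics/sd9.png

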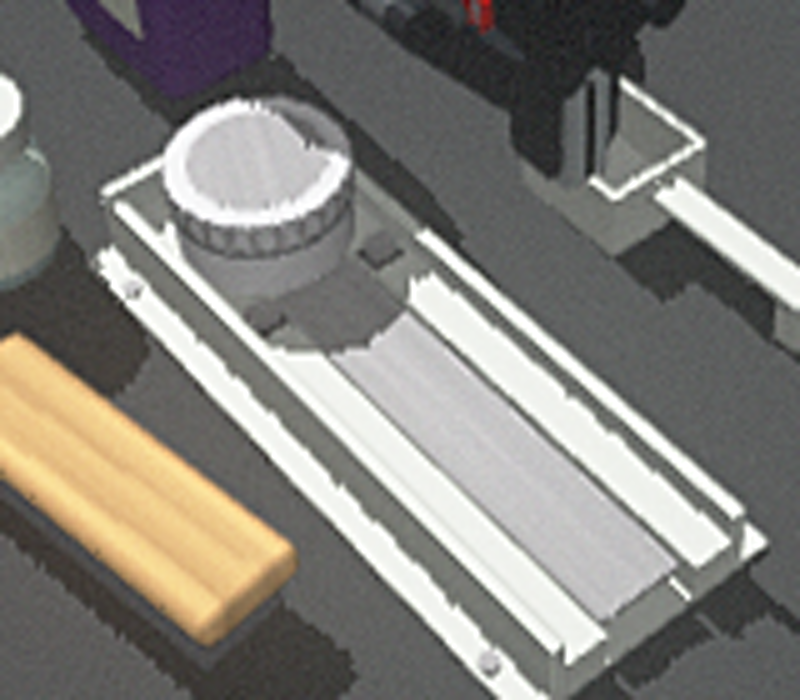

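The tin stands upright in the bay, with both prongs up behind it at crop (268,320) and (380,247). One numeric check before handing in.

```bash
python3 -c "
from h import *
e=np.array([.5472,-.1531]);ey=np.array([-.1443,.9895]);ex=np.array([.9895,.1443])
def L(f,u,v,z):
    d=ray(f,u,v,z)[:2]-e; return (d@ex*1e3).round(1),((d@ey-.135)*1e3).round(1)
print('tin now side',L('side9',180+258/5,180+166/5,.058),'(before, side)',L('side0',257.9,237.9,.058))
print('prong out edges z=.028',L('wrist9',239,35,.028),L('wrist9',319,35,.028),'tin rear lid',L('wrist9',281,17,.058))
print('scoop etc ok')
import cv2
crop('wrist9',210,0,350,80,5,'w9')"
```

```text
tin now side (np.float64(-1.6), np.float64(81.1)) (before, side) (np.float64(-2.1), np.float64(-0.9))
prong out edges z=.028 (np.float64(-34.0), np.float64(45.6)) (np.float64(32.8), np.float64(45.2)) tin rear lid (np.float64(0.9), np.float64(51.4))
scoop etc ok
```

View pics/w9.png

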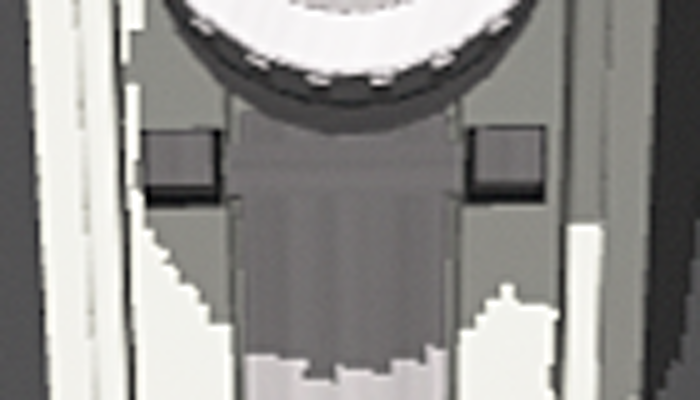

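```bash
python3 -c "
from station import env
print(env.sign_off())"
```

```text
the job is handed in; nothing more can be done
None
```

The tin is parked in its bay with the spring stop up behind it, and the job was handed in at about 12 s of the 40 s limit.

**What I did:** I pressed the tread with the shut fingertips behind the silver tin, to about 10–11 mm. I held it down while pushing the tin along the lane at about 30 mm/s. I then backed the fingertips off the tin with the tread still down, lifted straight up and moved clear.

**Last checks:**
- **Tin:** It stands upright at y ≈ 87 mm of the dock. The allowed range is 80–94 mm.
- **Stop:** Both prongs are up and clear behind the tin. Their outer span measures 66.8 mm at full-up height, against 66 mm by the description.
- **Forces:** The readings after each move stayed below about 10 N. There was a brief side force of about 2 N on entering the slot, which went away after I shifted the fingers 1.5 mm.
- **Other things:** In the last side and wrist pictures the brush, scoop and cup looked undisturbed. I judged this by eye and did not measure it. The jar and bottle were only partly in view.

**Disagreement:** The side camera on its own put the tin at y = 81 mm. It had also read about 5–6 mm low before the push, and the 82 mm of travel it showed agrees with 87 mm from the wrist camera. The wrist camera also read the end wall at 128.8 mm, against the true 129 mm, so I trusted that one.

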